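Child-lock bottle holder: find the forgotten number and fetch the rinse aid

TASK

The blue rinse-aid bottle is locked in the child-safe holder. Its left dial has to stand on 3; the number of the right dial is forgotten, but it lies somewhere between 5 and 8. Set the left dial, feel your way with the right one until the spring bolt snaps back off the bottle's shoulder, then pull the bottle straight up out of its well and set it down upright, without dropping it, on the bare worktop to the left of the holder, leaving the mug, jar, tin and chopping board alone.

Things in the scene. Friction and masses are not known exactly. Their poses are not given: they have to be found in the camera images.
- holder: Fixed light grey bottle holder, 104 x 304 mm. Origin on the worktop under its middle; z up, -x its front (towards the robot), +y left. Its lock head (90 x 206 mm, y -138 to 68 mm, top at z 178 mm) carries two dials at x 0: left at y 10, right at y -82 mm. The bottle's well is at its left end, outer face y 147 mm. Under the head an open cubby with a sponge, part of the holder.
- well_floor (a point): Centre of the floor of the open-topped upright well, 4 mm above the worktop, at y 108 mm of the holder; axes as the holder's. Inside 44 (x) by 70 mm (y); walls 4 mm thick, 76 mm high over this floor, the front one 40 mm.
- left_dial (a joint): Left dial: rad, counter-clockwise from above, endless. The number at the red index mark (on the holder's top at the dial's -x side, holder frame) is value / 0.6283, modulo 10: 0 shows 0, 1.885 shows 3. It turns with 0.05 to 0.15 N m and stays put. Its notched wheel lets the bolt in only on 3, give or take a third of a number.
- left_dial_grip (a point): On the axis of the left knob, 24 mm above the holder's top, 12 mm below the knob's end; z up, turning with the dial: -x points at its 0. Knurled aluminium knob, 35 mm across, 30 mm high, red line on top towards 0, on a black disc 71 mm across, 6 mm high, white numbers 0 to 9 running clockwise. 92 mm from the other dial's axis, 98 mm from the bottle's.
- right_dial (a joint): Right dial: rad, counter-clockwise from above, endless. The number at the red index mark (on the holder's top at the dial's -x side, holder frame) is value / 0.6283, modulo 10: 0 shows 0, 1.885 shows 3. It turns with 0.05 to 0.15 N m and stays put. Shows 2.5 to 4.2 at first. Passing its secret place (not always a whole number) with the left on 3, the bolt snaps in and holds it fast but for 0.3 rad of play.
- right_dial_grip (a point): On the axis of the right knob, 24 mm above the holder's top, 12 mm below the knob's end; z up, turning with the dial: -x points at its 0. Knurled aluminium knob, 35 mm across, 30 mm high, red line on top towards 0, on a black disc 71 mm across, 6 mm high, white numbers 0 to 9 running clockwise. 92 mm from the other dial's axis.
- bolt (a joint): Travel of the spring bolt, m: below 0.003 while locked over the bottle's shoulder, about 0.0125 when it has snapped back (to the right, -y of the holder) and the bottle is free. A spring of about 5 N drives it; nobody pulls it. An orange tab in the black slot behind and between the dials moves with it.
- bolt_nose (a point): Tip of the brass bolt nose, 26 mm wide, 7 mm thick, which comes out of the left end of the lock head 170 mm above the worktop and reaches 9 mm over the bottle's shoulder while locked.
- bottle: Loose blue bottle, orange cap, 193 mm tall, 0.2 to 0.42 kg. Origin at the centre of its underside, z up. Body 36 (x) by 62 mm (y), straight up to 146 mm, then sloping shoulders; round cap 40 mm across from 166 to 193 mm. Starts upright in the well, wide side along the holder's y. A grip across the cap along the holder's x is clear of bolt and dials.
- mug: Loose green and white mug, 78 x 116 x 101 mm, origin under its middle; a bystander to the right of the holder.
- jar: Loose glass jar with green lid, 68 mm across, 84 mm high, origin under its middle; a bystander behind the holder.
- tin: Loose food tin, 75 mm across, 58 mm high, origin under its middle; a bystander behind the holder.
- board: Loose wooden chopping board, 200 x 280 x 22 mm, origin under its middle; a bystander behind and to the left, not a place for the bottle.
There are look-alikes about, which are no part of the job. What is shaped like the bottle but purple or yellow is not meant.

How it is judged:
On the way, in this order (a step that is already met when the one before it is completed fails the run):
1. the bolt has snapped back off the bottle's shoulder (value of joint bolt above 0.0095 m), for 0.2 s.
2. the bottle has been pulled up clear of the well (z of bottle in the frame of holder above 0.08 m), for 0.05 s.
At the end, for the whole second after the job is handed in: The bolt is back (over 9.5 mm); the bottle stands at rest and released, upright within 4.6 degrees, its underside within 4 mm of the worktop, its axis more than 185 mm to the left of the holder's middle; mug, jar, tin and board are within 30 mm of their starts (value of joint bolt above 0.0095 m and y of bottle in the frame of holder above 0.185 m and height (world z) of bottle between -0.004 and 0.004 m and angle between bottle's own z axis and vertical below 0.08 rad and linear speed of bottle below 0.02 m/s and distance of each of mug, jar, tin, board from where it was at the start of the episode below 0.03 m); the robot touches nothing.
It fails at once if a bystander is shoved more than 30 mm (distance of any of mug, jar, tin, board from where it was at the start of the episode above 0.03 m).
It fails at once if a bystander is tipped (angle between any of mug, jar, tin, board's own z axis and vertical above 0.35 rad).
It fails at once if the bottle is tipped over (angle between bottle's own z axis and vertical above 0.7 rad).
It fails at once if the bottle is dropped: it comes down on the worktop faster than 0.5 m/s (height (world z) of bottle below 0.02 m and y of bottle in the frame of holder above 0.155 m and linear speed of bottle above 0.5 m/s).
It also fails if it takes over 67 s, if anything falls off the work surface, if the arm or the gripper's body presses on something with over 40 N, if the wrist force passes 120 N, or if a joint passes its speed limit or range.

ROBOT

A 7-joint arm with a two-finger parallel gripper is mounted at the origin on a cart in front of the work surface, level with it; the furniture and walls round the work are solid. World frame = base frame: x ahead of the robot, y to its left, z up, the work surface at z = 0. Lengths are in m, angles in rad, forces in N, time in s.
With the tool pointing down it reaches from about 0.4 to 0.925 m from the base axis. Payload 4.1 kg.
Tool frame: the origin (TCP) lies midway between the tips of the shut fingers; the grasp point (between the pads) lies 19 mm behind it; x points along the fingers, y is the direction in which the jaws open and shut, and the axes are right-handed (so a half turn about x gives the same grasp; the last joint's range is limited). The gripper opens to 85 mm and grips with 20 to 120 N. Pads are 22 mm wide; open, the fingers measure 114 mm over their backs; the gripper's body (76 mm by 85 mm) begins 54 mm behind the grasp point. The pads swing forward as they close: fully open they stand 13 mm farther back than shut.
Start: joints at [-1.328, 0.398, 0.045, 1.537, -0.019, 1.207, -0.051], TCP at [0.218, 0.612, 0.231] pointing down, gripper open.
Joint ranges: [-2.82, 2.82], [-0.49, 2.23], [-1.37, 1.46], [0, 2.46], [-1.36, 4.5], [0.23, 2], [-2.94, 2.94]. Speed limits (rad/s): [2.57, 2.57, 3.14, 3.14, 3.14, 3.14, 3.14].

INTERFACE

Orientations are given as [roll, pitch, yaw] about the fixed x, y, z axes, in that order (R = Rz(yaw) Ry(pitch) Rx(roll)).
In Python, from station import ctrl gives the robot as it stands. The module is installed in compiled form; this text tells all that it offers.
- The arm moves only by the tool jog_arm, never from a script. Its argument "series" is a list of rows, each an object with "claw": the finger opening in m, from 0 to 0.0854; "travel": the shift along the tool's x, y, z in m, a list of three; "turn": the turn about the tool's x in degrees. A call has 1 to 10 rows; each row is the pose to reach, as a shift and turn from the pose commanded when the call began, along the tool's axes at that moment; what a row does not reach only later rows make up. A row lasts 1/10 s, in which the tool goes at most 50 mm and 8.59 degrees, less where a joint would pass 70% of its speed; a pose out of reach is approached as far as the arm can. A call with a gripper value outside its range is refused whole. The fingers move at their own pace and stop on an object; "squeeze" is the grip in N (left out, the last holds). Time passes only in rows, so rows that repeat a pose let the fingers close. It gives the time, the measured TCP pose, the force and the opening at its end, in the units of the state.
- ctrl.read_state(): the state, without advancing time (a new reading comes with each control period).
- ctrl.read_camera(name): name is "scene" or "top"; returns a dict with "pixels" (480x640x3 uint8, red, green, blue), "mtx" (3x3 intrinsics, pixels), "R" (3x3) and "t" (3): a world point X has camera coordinates R X + t. Camera axes: x right, y down, z forward; pixel columns grow to the right and rows downward; lengths in m; the calibration is good to about 2 mm. A picture is of the moment at which its call begins. There is no depth.
- ctrl.sign_off(): hands the job in, once; it reports no verdict.
Trained networks look in the newest picture that a camera, given by its name, has taken for a name from the list of things; names that differ only in an ending like _2 or _b are one class to them, and where a whole thing is asked for, a point or a joint stands for the part that bears it (a point fixed in the world has none). Each returns a list of dicts, best first, with "score" (0 to 1); they miss things now and then, are a little off and sometimes report something else, mostly with a low value. They report only what shows in the picture. A call takes as long as a camera call. They do not tell look-alikes from the thing itself.
- ctrl.regions_of(name, camera): "region" (480x640 bool, what is visible of it).
- ctrl.pinpoint(name, camera): "xyz" ([x, y, z] in m, in world coordinates, good to about 4 mm: a listed point, or the origin of a listed thing).
The state is a dict: "t": time; "joint_positions": joint angles; "joint_vel": joint speeds; "tau": joint torques, N m; "tcp_pos": TCP position; "eef_rot": TCP orientation; "contact_force": force on the tool from outside, world axes, zero at the start; "ft_torque": the same for the moment, N m; "grip_width": finger opening in m.
Only numpy, scipy, OpenCV 4.12 (cv2) and the standard library are available. Lean on these libraries where they do the work, as an engineer would, in place of code of your own. Each camera call takes 0.05 s, during which the arm holds its last target. There are 200 camera calls.

## Working session

There is one attempt and no reset: what is moved stays moved. The work goes in short steps, Python scripts to look and compute and a tool call to move; the robot and the scene stay as the last step left them, time stands still between calls to the robot, and variables do not carry over. Pictures are saved under pics/ and viewed, about 8 in all and at most 12, crops included, and the job is handed in when it is done.

Besides the shell and the picture viewer there is one more tool, called after ">>>" by a JSON object that holds its "method" and its "body", one argument or row to a line. jog_arm: Moves the arm, as the interface text tells. Its arguments: {"type":"object","properties":{"series":{"type":"array"},"squeeze":{"type":"number"}},"required":["series"]}

```bash
mkdir -p pics
cat > h.py <<'E'
from station import ctrl
import numpy as np, cv2
def shot(n,f=None,crop=None,k=1):
    c=ctrl.read_camera(n); p=c["pixels"]
    if f:
        q=p if crop is None else p[crop[1]:crop[3],crop[0]:crop[2]]
        q=cv2.resize(q,None,fx=k,fy=k,interpolation=cv2.INTER_CUBIC)
        cv2.imwrite("pics/"+f,q[:,:,::-1])
    return c
def proj(c,X):
    v=c["R"]@np.array(X)+c["t"]; u=c["mtx"]@v; return (u[:2]/u[2]).round(1)
def onz(c,uv,z):
    d=c["R"].T@np.linalg.inv(c["mtx"])@np.array([*uv,1.]); o=-c["R"].T@c["t"]
    return (o+d*(z-o[2])/d[2]).round(4)
E
python3 - <<'E'
from h import *
cs={n:shot(n,n+"0.png") for n in("top","scene")}
for n in cs:
  print(n,"cam at",(-cs[n]["R"].T@cs[n]["t"]).round(3))
  for t in("holder","well_floor","left_dial_grip","right_dial_grip","bolt_nose","bottle","mug","jar","tin","board"):
    for r in ctrl.pinpoint(t,n)[:3]: print(n,t,np.round(r["xyz"],3),round(r["score"],2),proj(cs[n],r["xyz"]))
s=ctrl.read_state();print({k:np.round(v,3).tolist() for k,v in s.items()})
E
```

```text
top cam at [ 0.414 -0.039  1.162]
top holder [ 0.541 -0.123 -0.003] 0.68 [352. 249.]
top well_floor [ 0.556 -0.018  0.004] 0.65 [310.9 243.3]
top right_dial_grip [ 0.525 -0.204  0.202] 0.58 [397.2 245.2]
top bolt_nose [ 0.548 -0.041  0.168] 0.65 [320.2 237.7]
top bottle [ 0.553 -0.02   0.005] 0.75 [311.7 244.4]
top bottle [0.396 0.02  0.001] 0.74 [296.7 306.5]
top bottle [ 0.4   -0.082  0.002] 0.63 [337.3 304.7]
top mug [ 0.514 -0.437 -0.003] 0.64 [474.2 257.7]
top jar [0.707 0.09  0.004] 0.92 [269.1 186.2]
top jar [ 0.513 -0.437 -0.003] 0.46 [474.4 258.3]
top tin [ 0.729 -0.049  0.   ] 0.79 [322.3 177.7]
top tin [ 0.549 -0.039  0.169] 0.56 [319.3 237.2]
top tin [ 0.536 -0.125  0.002] 0.36 [352.9 250.9]
top board [0.715 0.41  0.001] 0.73 [146.4 185.1]
top board [ 0.515 -0.437 -0.004] 0.7 [474.3 257.4]
scene cam at [-0.204 -0.368  1.519]
scene holder [ 0.54  -0.126  0.003] 0.75 [353.1 289.1]
scene well_floor [ 0.555 -0.018 -0.   ] 0.88 [319.8 271.4]
scene left_dial_grip [ 0.534 -0.116  0.204] 0.63 [351.9 252.9]
scene left_dial_grip [ 0.729 -0.048  0.002] 0.18 [353.6 227.8]
scene right
[... 213 characters left out ...]
83 [282.9 314.1]
scene bottle [ 0.551 -0.017  0.002] 0.8 [319.1 272.1]
scene bottle [ 0.393 -0.084  0.001] 0.79 [317.5 328.2]
scene mug [ 0.514 -0.438 -0.   ] 0.72 [457.3 340.8]
scene jar [ 0.704  0.087 -0.001] 0.89 [308.6 219.2]
scene jar [ 0.554 -0.018 -0.003] 0.41 [319.7 272.3]
scene board [ 0.715  0.414 -0.003] 0.62 [215.2 180.9]
{'t': 1.1, 'joint_positions': [-1.328, 0.398, 0.045, 1.537, -0.019, 1.207, -0.051], 'joint_vel': [0.0, 0.0, 0.0, -0.001, 0.0, 0.001, -0.0], 'tau': [0.0, -47.504, 1.363, -25.451, 0.012, 0.001, 0.0], 'tcp_pos': [0.218, 0.612, 0.231], 'eef_rot': [1.498, 1.571, 1.156], 'contact_force': [0.172, 0.465, 0.164], 'ft_torque': [-0.002, -0.023, 0.024], 'grip_width': 0.085}
```

View pictures.

View pics/top0.png

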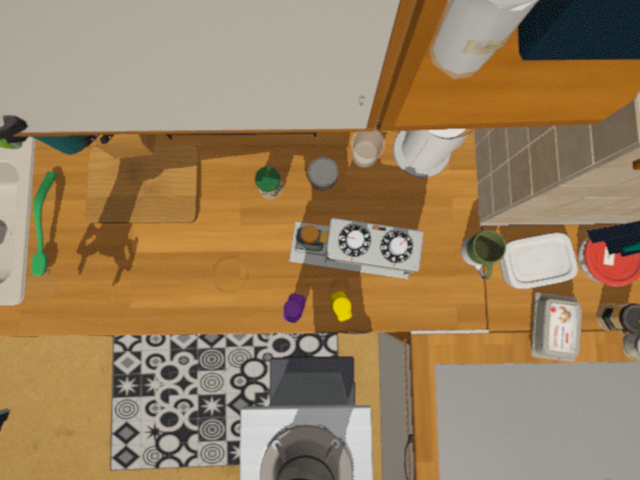

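```bash
python3 - <<'E'
import cv2
a=cv2.imread("pics/top0.png")[190:330,280:430]
b=cv2.imread("pics/scene0.png")[200:340,265:415]
f=lambda x:cv2.resize(x,None,fx=2.66,fy=4 if 0 else 2.66,interpolation=cv2.INTER_CUBIC)
import numpy as np
cv2.imwrite("pics/crop0.png",np.hstack([f(a),f(b)]))
E
python3 - <<'E'
import sys; sys.path.insert(0,'.')
from h import *
from scipy.spatial.transform import Rotation as R
s=ctrl.read_state();print(R.from_euler('xyz',s["eef_rot"]).as_matrix().round(4),s["tcp_pos"])
E
```

```text
[[ 1.000e-04  3.351e-01  9.422e-01]
 [ 2.000e-04  9.422e-01 -3.351e-01]
 [-1.000e+00  2.000e-04  0.000e+00]] [0.21788317 0.6124565  0.23139518]
```

View pics/crop0.png

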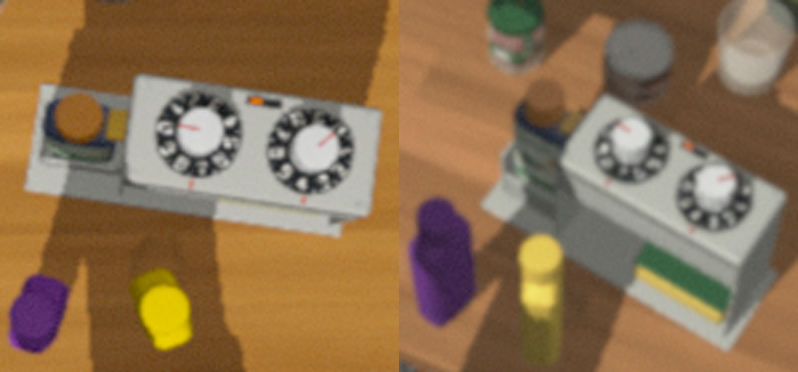

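The top view shows three bottle shapes. The blue one with an orange cap stands in the well at px (310,237), and purple (294,307) and yellow (342,305) stand free in front. The crop confirms that the blue one in the well is the target. The left knob line points to px-left, which reads about 7.4. The right line points up-right, about 4.1. The holder yaw is about -9.6°.

Run:
```python
from h import *
c=shot("top")
p=c["pixels"]
for g in((356,239),(399.5,246.4)):
  print(onz(c,g,0.214))
hsv=cv2.cvtColor(p,cv2.COLOR_RGB2HSV)
# bright knob top centroids
for q in((.5388,-.1149,.214),(.5234,-.2056,.214)):
  u=proj(c,q); x,y=u.astype(int); w=p[y-9:y+10,x-9:x+10].min(2); m=w>150
  n,l,st,ce=cv2.connectedComponentsWithStats(m.astype('uint8')); k=1+st[1:,4].argmax()
  g=ce[k]+[x-9,y-9]; print(u,g,st[k],onz(c,g,.214))
x,y=.39,-.28
# cap
u=proj(c,(.5551,-.0183,.197)); print(u)
x,y=u.astype(int);w=hsv[y-12:y+13,x-12:x+13]; m=(w[...,0]<20)&(w[...,1]>130)&(w[...,2]>60)
n,l,st,ce=cv2.connectedComponentsWithStats(m.astype('uint8')); k=1+st[1:,4].argmax(); g=ce[k]+[x-12,y-12];print(g,st[k],onz(c,g,.197))
```

```text
[ 0.5383 -0.1162  0.214 ]
[ 0.5215 -0.207   0.214 ]
[355.4 238.8] [355.21576763 239.05809129] [  1   2  18  17 241] [ 0.5382 -0.1145  0.214 ]
[398.8 245.5] [398.12396694 245.45867769] [  1   1  18  18 242] [ 0.5235 -0.2042  0.214 ]
[309.5 232.8]
[309.34469697 234.18560606] [  4   5  18  19 264] [ 0.5521 -0.0179  0.197 ]
```

>>> {"method": "jog_arm", "body": {
  "series": [
    {"claw":0.085,"travel":[-0.06,0.0,0.0],"turn":0},
    {"claw":0.085,"travel":[-0.06,-0.05,0.05],"turn":0},
    {"claw":0.085,"travel":[-0.06,-0.1,0.09],"turn":0},
    {"claw":0.085,"travel":[-0.06,-0.14,0.13],"turn":0},
    {"claw":0.085,"travel":[-0.06,-0.18,0.17],"turn":0},
    {"claw":0.085,"travel":[-0.06,-0.22,0.2],"turn":0},
    {"claw":0.085,"travel":[-0.06,-0.26,0.24],"turn":0},
    {"claw":0.085,"travel":[-0.06,-0.29,0.27],"turn":0},
    {"claw":0.085,"travel":[-0.06,-0.32,0.3],"turn":0},
    {"claw":0.085,"travel":[-0.06,-0.35,0.33],"turn":0}
  ]
}}

```text
t: 2.15
tcp_pos: [0.3985, 0.1989, 0.2917]
eef_rot: [1.302, 1.569, 0.96]
contact_force: [0.7, 0.0, 0.2]
grip_width: 0.085
```

>>> {"method": "jog_arm", "body": {
  "series": [
    {"claw":0.085,"travel":[0,-0.035,0.03],"turn":0},
    {"claw":0.085,"travel":[0,-0.07,0.065],"turn":0},
    {"claw":0.085,"travel":[0,-0.105,0.1],"turn":0},
    {"claw":0.085,"travel":[0,-0.14,0.13],"turn":0},
    {"claw":0.085,"travel":[0,-0.175,0.165],"turn":0},
    {"claw":0.085,"travel":[0,-0.2,0.19],"turn":0},
    {"claw":0.085,"travel":[0,-0.228,0.215],"turn":0},
    {"claw":0.085,"travel":[0,-0.228,0.215],"turn":0},
    {"claw":0.085,"travel":[0,-0.228,0.215],"turn":0},
    {"claw":0.085,"travel":[0,-0.228,0.215],"turn":0}
  ]
}}

```text
t: 3.15
tcp_pos: [0.524, -0.0845, 0.2911]
eef_rot: [2.23, 1.57, 1.89]
contact_force: [-0.1, 0.9, 0.4]
grip_width: 0.0852
```

```bash
cat >> h.py <<'E'
from scipy.spatial.transform import Rotation as Ro
def to(xyz):
    s=ctrl.read_state(); M=Ro.from_euler('xyz',s["eef_rot"]).as_matrix()
    print("t",s["t"],"tcp",np.round(s["tcp_pos"],4),"jaw deg",np.degrees(np.arctan2(M[1,1],M[0,1])).round(1),"travel",(M.T@(np.array(xyz)-s["tcp_pos"])).round(4),"q",np.round(s["joint_positions"],2),"F",np.round(s["contact_force"],1),"T",np.round(s["ft_torque"],2),s["grip_width"])
E
python3 -c "
from h import *
to((.538,-.1145,.19))"
```

```text
t 3.15 tcp [ 0.524  -0.0845  0.2911] jaw deg 70.5 travel [ 0.1011 -0.0237  0.0233] q [-0.52  0.17  0.69  1.75 -0.12  1.26  1.43] F [-0.1  0.9  0.4] T [ 0.03 -0.06 -0.01] 0.08516656225754453
```

>>> {"method": "jog_arm", "body": {
  "series": [
    {"claw":0.085,"travel":[0,-0.024,0.023],"turn":0},
    {"claw":0.085,"travel":[0,-0.024,0.023],"turn":0},
    {"claw":0.085,"travel":[0.0,-0.024,0.023],"turn":0},
    {"claw":0.085,"travel":[0.03,-0.024,0.023],"turn":0},
    {"claw":0.085,"travel":[0.05,-0.024,0.023],"turn":0},
    {"claw":0.085,"travel":[0.05,-0.024,0.023],"turn":0}
  ]
}}

```text
t: 3.75
tcp_pos: [0.5356, -0.1136, 0.2386]
eef_rot: [-3.12, 1.565, 2.825]
contact_force: [0.7, -0.0, 0.3]
grip_width: 0.085
```

```bash
python3 -c "
from h import *
to((.538,-.1145,.19))"
```

```text
t 3.75 tcp [ 0.5356 -0.1136  0.2386] jaw deg 70.6 travel [ 0.0486 -0.0001  0.0029] q [-0.44  0.26  0.69  1.78 -0.18  1.17  1.54] F [ 0.7 -0.   0.3] T [-0.03  0.   -0.  ] 0.08504558404061359
```

>>> {"method": "jog_arm", "body": {
  "series": [
    {"claw":0.085,"travel":[0.025,0,0.002],"turn":0},
    {"claw":0.085,"travel":[0.046,0,0.002],"turn":0},
    {"claw":0.085,"travel":[0.046,0,0.002],"turn":0},
    {"claw":0.03,"travel":[0.046,0,0.002],"turn":0},
    {"claw":0.03,"travel":[0.046,0,0.002],"turn":0},
    {"claw":0.03,"travel":[0.046,0,0.002],"turn":0},
    {"claw":0.03,"travel":[0.046,0,0.002],"turn":0},
    {"claw":0.03,"travel":[0.046,0,0.002],"turn":0}
  ],
  "squeeze": 40
}}

```text
t: 4.55
tcp_pos: [0.5412, -0.1153, 0.1972]
eef_rot: [1.11, 1.566, 0.769]
contact_force: [-0.4, 2.8, 5.8]
grip_width: 0.0335
```

```bash
python3 -c "
from h import *
to((.538,-.1145,.19))"
```

```text
t 4.55 tcp [ 0.5412 -0.1153  0.1972] jaw deg 70.5 travel [ 0.0071 -0.0004 -0.0033] q [-0.42  0.31  0.68  1.83 -0.22  1.08  1.57] F [-0.4  2.8  5.8] T [ 0.78  0.14 -0.01] 0.03350508398051116
```

>>> {"method": "jog_arm", "body": {
  "series": [
    {"claw":0.03,"travel":[0,0,0],"turn":8},
    {"claw":0.03,"travel":[0,0,0],"turn":16},
    {"claw":0.03,"travel":[0,0,0],"turn":24},
    {"claw":0.03,"travel":[0,0,0],"turn":32},
    {"claw":0.03,"travel":[0,0,0],"turn":40},
    {"claw":0.03,"travel":[0,0,0],"turn":48},
    {"claw":0.03,"travel":[0,0,0],"turn":56},
    {"claw":0.03,"travel":[0,0,0],"turn":64},
    {"claw":0.03,"travel":[0,0,0],"turn":72},
    {"claw":0.03,"travel":[0,0,0],"turn":80}
  ]
}}

```text
t: 5.55
tcp_pos: [0.5387, -0.1168, 0.1971]
eef_rot: [-2.329, 1.568, 2.21]
contact_force: [-7.9, 2.5, 11.2]
grip_width: 0.0335
```

```bash
python3 -c "
from h import *
to((.538,-.1145,.195))"
```

```text
t 5.55 tcp [ 0.5387 -0.1168  0.1971] jaw deg -9.9 travel [ 0.0021 -0.0011 -0.0021] q [-0.64  0.41  1.    1.83 -0.38  1.11  0.32] F [-7.9  2.5 11.2] T [0.4  1.39 0.12] 0.03353851808073133
```

>>> {"method": "jog_arm", "body": {
  "series": [
    {"claw":0.03,"travel":[-0.001,0,0],"turn":8},
    {"claw":0.03,"travel":[-0.001,0,0],"turn":16},
    {"claw":0.03,"travel":[-0.001,0,0],"turn":24},
    {"claw":0.03,"travel":[-0.001,0,0],"turn":32},
    {"claw":0.03,"travel":[-0.001,0,0],"turn":40},
    {"claw":0.03,"travel":[-0.001,0,0],"turn":48},
    {"claw":0.03,"travel":[-0.001,0,0],"turn":56},
    {"claw":0.03,"travel":[-0.001,0,0],"turn":64},
    {"claw":0.03,"travel":[-0.001,0,0],"turn":72},
    {"claw":0.03,"travel":[-0.001,0,0],"turn":78}
  ]
}}

```text
t: 6.55
tcp_pos: [0.5367, -0.1148, 0.1971]
eef_rot: [-0.757, 1.561, 2.423]
contact_force: [-10.0, 6.4, 12.5]
grip_width: 0.0331
```

>>> {"method": "jog_arm", "body": {
  "series": [
    {"claw":0.03,"travel":[0,0,0],"turn":0},
    {"claw":0.085,"travel":[0,0,0],"turn":0},
    {"claw":0.085,"travel":[0,0,0],"turn":0},
    {"claw":0.085,"travel":[0,0,0],"turn":0},
    {"claw":0.085,"travel":[0,0,0],"turn":0},
    {"claw":0.085,"travel":[-0.04,0,0],"turn":0},
    {"claw":0.085,"travel":[-0.09,0,0],"turn":0},
    {"claw":0.085,"travel":[-0.09,0,0],"turn":0}
  ]
}}

```text
t: 7.35
tcp_pos: [0.5427, -0.1196, 0.2924]
eef_rot: [2.839, 1.56, -0.261]
contact_force: [0.8, -1.1, 0.3]
grip_width: 0.0852
```

```bash
python3 -c "
from h import *
c=shot('top','t1.png',(325,205,425,275),4)
c=shot('scene','s1.png',(325,215,425,285),4)
a=cv2.imread('pics/t1.png');b=cv2.imread('pics/s1.png');cv2.imwrite('pics/ts1.png',np.vstack([a,b]))
to((.523,-.205,.28))"
```

```text
t 7.45 tcp [ 0.5403 -0.1174  0.2874] jaw deg -87.6 travel [0.0073 0.0868 0.021 ] q [-0.85  0.53  1.41  1.72 -0.53  1.36 -0.87] F [-0.5  0.2  0.6] T [ 0.08 -0.02  0.03] 0.08494342796810851
```

View pics/ts1.png

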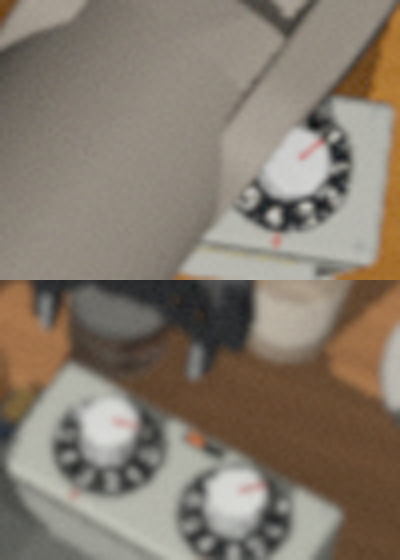

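```bash
cat >> h.py <<'E'
YAW=-9.6
def dials(c):
    p=c["pixels"].astype(int); 
    for nm,q in(("L",(.538,-.1145,.214)),("R",(.523,-.205,.214))):
        u=proj(c,q); yy,xx=np.mgrid[:480,:640]
        rr=p[...,0]-(p[...,1]+p[...,2])/2
        X=np.array([[*onz(c,(i,j),.214)[:2]] for j in range(int(u[1])-12,int(u[1])+13) for i in range(int(u[0])-12,int(u[0])+13)])-q[:2]
        W=np.array([rr[j,i] for j in range(int(u[1])-12,int(u[1])+13) for i in range(int(u[0])-12,int(u[0])+13)])
        r=np.hypot(*X.T); w=np.where((W>25)&(r<.02),W,0)
        if w.sum()==0: print(nm,"no red");continue
        m=(w[:,None]*X).sum(0)/w.sum(); D=(X-m); C=(w[:,None]*D).T@D; v=np.linalg.eigh(C)[1][:,1]; v=v if v@m>0 else -v
        f=lambda v:((np.degrees(np.arctan2(v[1],v[0]))-(180+YAW))%360/36).round(2)
        print(nm,"by centroid",f(m),"by axis",f(v),"n",(w>0).sum(),"off",m.round(4))
E
python3 - <<'E'
from h import *
c={}
dials(shot("scene"))
import cv2
p=cv2.imread("pics/scene0.png")[:,:,::-1]
c=ctrl.read_camera("scene");c["pixels"]=p;print("initial");dials(c)
c=ctrl.read_camera("top");c["pixels"]=cv2.imread("pics/top0.png")[:,:,::-1];dials(c)
E
```

```text
L by centroid 3.0 by axis 2.87 n 4 off [ 0.0012 -0.0086]
R by centroid 3.76 by axis 3.99 n 6 off [ 0.0064 -0.0088]
initial
L by centroid 7.43 by axis 7.42 n 4 off [0.002  0.0092]
R by centroid 3.84 by axis 3.9 n 6 off [ 0.0065 -0.0082]
L by centroid 7.12 by axis 7.4 n 13 off [0.0042 0.0099]
R by centroid 3.94 by axis 3.81 n 12 off [ 0.008  -0.0088]
```

>>> {"method": "jog_arm", "body": {
  "series": [
    {"claw":0.085,"travel":[0,0.04,0.01],"turn":0},
    {"claw":0.085,"travel":[0,0.087,0.021],"turn":0},
    {"claw":0.085,"travel":[0,0.087,0.021],"turn":0},
    {"claw":0.085,"travel":[0,0.087,0.021],"turn":0},
    {"claw":0.085,"travel":[0.03,0.087,0.021],"turn":0},
    {"claw":0.085,"travel":[0.05,0.087,0.021],"turn":0},
    {"claw":0.085,"travel":[0.05,0.087,0.021],"turn":0}
  ]
}}

```text
t: 8.3
tcp_pos: [0.5213, -0.2016, 0.2328]
eef_rot: [-0.507, 1.564, 2.68]
contact_force: [0.0, 0.4, 0.6]
grip_width: 0.0846
```

```bash
python3 -c "
from h import *
to((.523,-.205,.194))"
```

```text
t 8.3 tcp [ 0.5213 -0.2016  0.2328] jaw deg -87.4 travel [ 0.0388  0.0036 -0.0018] q [-0.63  0.55  1.3   1.77 -0.56  1.27 -0.71] F [0.  0.4 0.6] T [0.02 0.06 0.01] 0.08457427075389629
```

>>> {"method": "jog_arm", "body": {
  "series": [
    {"claw":0.085,"travel":[0.02,0.003,-0.002],"turn":0},
    {"claw":0.085,"travel":[0.037,0.003,-0.002],"turn":0},
    {"claw":0.085,"travel":[0.037,0.003,-0.002],"turn":0},
    {"claw":0.03,"travel":[0.037,0.003,-0.002],"turn":0},
    {"claw":0.03,"travel":[0.037,0.003,-0.002],"turn":0},
    {"claw":0.03,"travel":[0.037,0.003,-0.002],"turn":0},
    {"claw":0.03,"travel":[0.037,0.003,-0.002],"turn":0},
    {"claw":0.03,"travel":[0.037,0.003,-0.002],"turn":0}
  ],
  "squeeze": 30
}}

```text
t: 9.1
tcp_pos: [0.5249, -0.2053, 0.2003]
eef_rot: [-1.635, 1.565, 1.55]
contact_force: [-1.8, 5.3, 6.9]
grip_width: 0.0337
```

>>> {"method": "jog_arm", "body": {
  "series": [
    {"claw":0.03,"travel":[0,0,0],"turn":-4},
    {"claw":0.03,"travel":[0,0,0],"turn":-9},
    {"claw":0.03,"travel":[0,0,0],"turn":-14},
    {"claw":0.03,"travel":[0,0,0],"turn":-19},
    {"claw":0.03,"travel":[0,0,0],"turn":-24},
    {"claw":0.03,"travel":[0,0,0],"turn":-29},
    {"claw":0.03,"travel":[0,0,0],"turn":-34}
  ]
}}

```text
t: 9.8
tcp_pos: [0.5248, -0.205, 0.2003]
eef_rot: [-2.199, 1.565, 1.583]
contact_force: [-2.0, 6.4, 7.5]
grip_width: 0.0338
```

```bash
python3 -c "
from h import *
to((.523,-.205,.194))"
```

```text
t 9.8 tcp [ 0.5248 -0.205   0.2003] jaw deg -53.3 travel [ 0.0063 -0.0011  0.0015] q [-0.52  0.48  1.11  1.8  -0.48  1.16 -0.19] F [-2.   6.4  7.5] T [ 1.42  0.58 -0.11] 0.033777123208470455
```

```bash
cat >> h.py <<'E'
def tab():
    for n in("scene","top"):
        c=ctrl.read_camera(n); p=c["pixels"]; u=proj(c,(.565,-.17,.178)).astype(int)
        h=cv2.cvtColor(p,cv2.COLOR_RGB2HSV)[u[1]-14:u[1]+15,u[0]-16:u[0]+17]
        m=(h[...,0]<16)&(h[...,1]>170)&(h[...,2]>120)
        y,x=np.nonzero(m)
        print(n,"tab n",m.sum(),"px",(x.mean()+u[0]-16).round(1) if m.any() else None,(y.mean()+u[1]-14).round(1) if m.any() else None)
E
python3 -c "
from h import *
tab()"
```

```text
scene tab n 0 px None None
top tab n 5 px 375.8 227.6
```

>>> {"method": "jog_arm", "body": {
  "series": [
    {"claw":0.03,"travel":[0,0,0],"turn":-4},
    {"claw":0.03,"travel":[0,0,0],"turn":-8},
    {"claw":0.03,"travel":[0,0,0],"turn":-12},
    {"claw":0.03,"travel":[0,0,0],"turn":-16},
    {"claw":0.03,"travel":[0,0,0],"turn":-20}
  ]
}}

```text
t: 10.4
tcp_pos: [0.5246, -0.2048, 0.2003]
eef_rot: [-2.469, 1.564, 1.661]
contact_force: [-2.7, 7.0, 8.3]
grip_width: 0.0336
```

```bash
python3 -c "
from h import *
to((.523,-.205,.194));tab()"
```

```text
t 10.4 tcp [ 0.5246 -0.2048  0.2003] jaw deg -33.4 travel [ 0.0063 -0.0012  0.0011] q [-0.47  0.44  1.02  1.8  -0.42  1.14  0.1 ] F [-2.7  7.   8.3] T [ 1.52  0.68 -0.13] 0.03357254275754523
scene tab n 0 px None None
top tab n 4 px 373.0 225.2
```

>>> {"method": "jog_arm", "body": {
  "series": [
    {"claw":0.03,"travel":[0,0,0],"turn":-4},
    {"claw":0.03,"travel":[0,0,0],"turn":-8},
    {"claw":0.03,"travel":[0,0,0],"turn":-12},
    {"claw":0.03,"travel":[0,0,0],"turn":-16},
    {"claw":0.03,"travel":[0,0,0],"turn":-20},
    {"claw":0.03,"travel":[0,0,0],"turn":-24}
  ]
}}

```text
t: 11.1
tcp_pos: [0.5243, -0.2048, 0.2003]
eef_rot: [-2.801, 1.564, 1.748]
contact_force: [-3.3, 7.2, 8.6]
grip_width: 0.0337
```

```bash
python3 -c "
from h import *
to((.523,-.205,.194));tab()"
```

```text
t 11.1 tcp [ 0.5243 -0.2048  0.2003] jaw deg -9.4 travel [ 0.0063 -0.0013  0.0005] q [-0.41  0.4   0.91  1.8  -0.35  1.12  0.46] F [-3.3  7.2  8.6] T [ 1.48  0.85 -0.11] 0.03365502080010963
scene tab n 0 px None None
top tab n 7 px 377.1 223.1
```

>>> {"method": "jog_arm", "body": {
  "series": [
    {"claw":0.03,"travel":[0,0,0],"turn":-4},
    {"claw":0.03,"travel":[0,0,0],"turn":-8},
    {"claw":0.03,"travel":[0,0,0],"turn":-12},
    {"claw":0.03,"travel":[0,0,0],"turn":-16}
  ]
}}

```text
t: 11.6
tcp_pos: [0.5242, -0.2047, 0.2003]
eef_rot: [-3.027, 1.564, 1.801]
contact_force: [-3.7, 6.9, 8.7]
grip_width: 0.0338
```

```bash
python3 -c "
from h import *
to((.523,-.205,.194));tab()"
```

```text
t 11.6 tcp [ 0.5242 -0.2047  0.2003] jaw deg 6.6 travel [ 0.0063 -0.0012  0.0002] q [-0.36  0.37  0.84  1.8  -0.31  1.11  0.71] F [-3.7  6.9  8.7] T [ 1.44  0.93 -0.14] 0.033771563970377415
scene tab n 0 px None None
top tab n 7 px 373.6 225.1
```

>>> {"method": "jog_arm", "body": {
  "series": [
    {"claw":0.03,"travel":[0,0,0],"turn":-4},
    {"claw":0.03,"travel":[0,0,0],"turn":-8},
    {"claw":0.03,"travel":[0,0,0],"turn":-12},
    {"claw":0.03,"travel":[0,0,0],"turn":-16},
    {"claw":0.03,"travel":[0,0,0],"turn":-20}
  ]
}}

```text
t: 12.2
tcp_pos: [0.524, -0.2048, 0.2003]
eef_rot: [3.003, 1.565, 1.898]
contact_force: [-4.0, 7.2, 9.0]
grip_width: 0.0339
```

```bash
python3 -c "
from h import *
to((.523,-.205,.194))"
```

```text
t 12.2 tcp [ 0.524  -0.2048  0.2003] jaw deg 26.7 travel [ 0.0063 -0.001  -0.0003] q [-0.31  0.35  0.76  1.8  -0.27  1.1   1.02] F [-4.   7.2  9. ] T [ 1.34  1.04 -0.05] 0.033920146664389056
```

>>> {"method": "jog_arm", "body": {
  "series": [
    {"claw":0.03,"travel":[0,0,0],"turn":-4},
    {"claw":0.03,"travel":[0,0,0],"turn":-8},
    {"claw":0.03,"travel":[0,0,0],"turn":-12},
    {"claw":0.03,"travel":[0,0,0],"turn":-16}
  ]
}}

```text
t: 12.6
tcp_pos: [0.5238, -0.205, 0.2003]
eef_rot: [2.77, 1.565, 1.943]
contact_force: [-4.5, 7.5, 7.8]
grip_width: 0.0336
```

```bash
python3 -c "
from h import *
to((.523,-.205,.194))
shot('scene','s2.png',(300,200,440,300),5)"
```

```text
t 12.6 tcp [ 0.5238 -0.205   0.2003] jaw deg 42.6 travel [ 0.0063 -0.0007 -0.0005] q [-0.26  0.34  0.7   1.8  -0.25  1.1   1.27] F [-4.5  7.5  7.8] T [1.21 1.08 0.  ] 0.033554263859684574
```

View pics/s2.png

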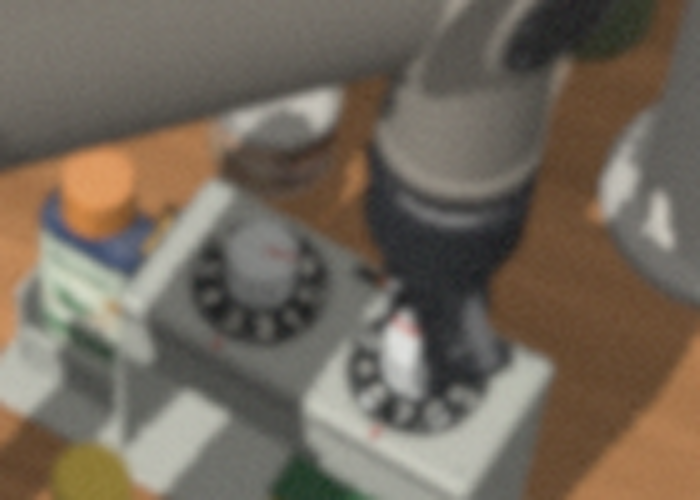

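```bash
python3 -c "
from h import *
c=ctrl.read_camera('scene');p=c['pixels']; dials(c)
print(p[253:257,368:380].tolist())
a=cv2.imread('pics/scene0.png')[225:265,315:385]; b=p[225:265,315:385,::-1]
b=np.clip(b.astype(float)*1.6,0,255).astype('uint8')
cv2.imwrite('pics/cmp.png',np.vstack([cv2.resize(q,None,fx=7,fy=7,interpolation=cv2.INTER_CUBIC) for q in (a,b)]))
to((0.5238,-.205,.2))
"
```

```text
L no red
R by centroid 7.27 by axis 7.47 n 8 off [0.0027 0.0084]
[[[111, 113, 107], [108, 110, 103], [97, 99, 92], [85, 84, 79], [75, 74, 68], [80, 74, 66], [85, 75, 64], [83, 72, 61], [69, 61, 51], [54, 52, 50], [47, 46, 48], [40, 38, 41]], [[110, 110, 104], [107, 108, 103], [92, 92, 90], [72, 74, 70], [61, 60, 57], [61, 59, 56], [63, 58, 52], [69, 63, 59], [66, 59, 55], [53, 51, 50], [48, 47, 49], [43, 43, 48]], [[110, 112, 105], [108, 108, 103], [99, 101, 96], [85, 86, 82], [68, 67, 65], [55, 56, 54], [53, 52, 44], [61, 48, 44], [71, 59, 54], [68, 63, 59], [69, 67, 67], [61, 61, 60]], [[110, 111, 105], [110, 109, 103], [104, 105, 100], [98, 97, 93], [89, 88, 84], [76, 75, 73], [67, 64, 59], [74, 61, 55], [83, 67, 61], [94, 83, 82], [100, 97, 96], [82, 83, 82]]]
t 12.7 tcp [ 0.5238 -0.205   0.2003] jaw deg 42.6 travel [ 0.0003 -0.     -0.    ] q [-0.26  0.34  0.7   1.8  -0.25  1.1   1.27] F [-4.   6.3  7.9] T [ 1.26  1.09 -0.  ] 0.03337679247692605
```

View pics/cmp.png

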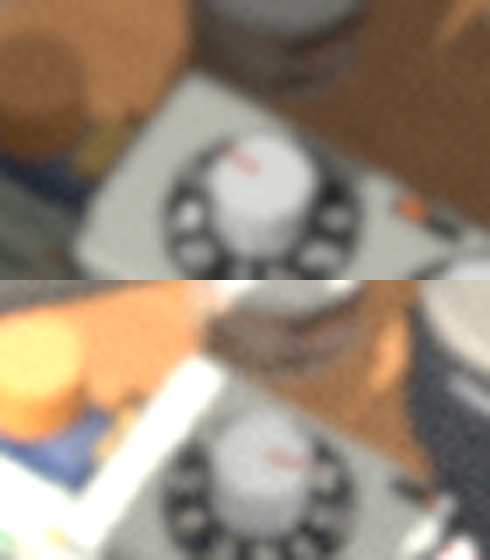

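The slot is now black where the orange tab was (s2 px (369,272)), and less of the brass nose shows, so the bolt looks snapped at about 7.4. I'll release, lift, turn the jaw along the holder's x, and verify.

>>> {"method": "jog_arm", "body": {
  "series": [
    {"claw":0.085,"travel":[0,0,0],"turn":0},
    {"claw":0.085,"travel":[0,0,0],"turn":0},
    {"claw":0.085,"travel":[0,0,0],"turn":0},
    {"claw":0.085,"travel":[0,0,0],"turn":0},
    {"claw":0.085,"travel":[-0.04,0,0],"turn":8},
    {"claw":0.085,"travel":[-0.08,0,0],"turn":16},
    {"claw":0.085,"travel":[-0.09,0,0],"turn":24},
    {"claw":0.085,"travel":[-0.09,0,0],"turn":32},
    {"claw":0.085,"travel":[-0.09,0,0],"turn":40},
    {"claw":0.085,"travel":[-0.09,0,0],"turn":48}
  ]
}}

```text
t: 13.7
tcp_pos: [0.5245, -0.2079, 0.2894]
eef_rot: [1.51, 1.57, -0.165]
contact_force: [0.1, -0.4, -0.7]
grip_width: 0.0852
```

```bash
python3 -c "
from h import *
to((.5535,-.018,.29))
c=shot('scene');p=c['pixels']; dials(c); a=p[225:275,315:400,::-1]
cv2.imwrite('pics/v3.png',cv2.resize(a,None,fx=7,fy=7,interpolation=cv2.INTER_CUBIC))
for n in('top','scene'):
  for t in('bottle','bolt_nose'):
    if n=='top': ctrl.read_camera('top') if t=='bottle' else 0
    for r in ctrl.pinpoint(t,n)[:3]: print(n,t,np.round(r['xyz'],4),r['score'])
"
```

```text
t 13.7 tcp [ 0.5245 -0.2079  0.2894] jaw deg -5.9 travel [-0.0006  0.0093 -0.1919] q [-0.42  0.3   0.91  1.68 -0.24  1.28  0.43] F [ 0.1 -0.4 -0.7] T [-0.03  0.05 -0.04] 0.08516145179476604
L no red
R no red
top bottle [0.3983 0.0167 0.0034] 0.85
top bottle [ 0.3987 -0.0837  0.0009] 0.71
top bottle [ 0.5536 -0.017   0.0043] 0.69
top bolt_nose [ 0.5456 -0.0536  0.1711] 0.59
scene bottle [3.993e-01 2.100e-02 3.000e-04] 0.83
scene bottle [ 0.5544 -0.0183  0.0048] 0.57
```

View pics/v3.png

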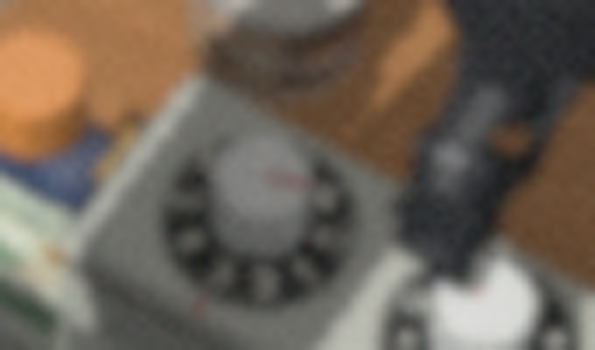

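>>> {"method": "jog_arm", "body": {
  "series": [
    {"claw":0.085,"travel":[0,0.002,-0.04],"turn":3.7},
    {"claw":0.085,"travel":[0,0.004,-0.08],"turn":3.7},
    {"claw":0.085,"travel":[0,0.006,-0.12],"turn":3.7},
    {"claw":0.085,"travel":[0,0.008,-0.16],"turn":3.7},
    {"claw":0.085,"travel":[0,0.009,-0.192],"turn":3.7},
    {"claw":0.085,"travel":[0,0.009,-0.192],"turn":3.7},
    {"claw":0.085,"travel":[0.03,0.009,-0.192],"turn":3.7},
    {"claw":0.085,"travel":[0.06,0.009,-0.192],"turn":3.7},
    {"claw":0.085,"travel":[0.06,0.009,-0.192],"turn":3.7},
    {"claw":0.085,"travel":[0.06,0.009,-0.192],"turn":3.7}
  ]
}}

```text
t: 15.0
tcp_pos: [0.5521, -0.0184, 0.2297]
eef_rot: [-0.086, 1.57, -1.819]
contact_force: [0.2, 1.1, 0.5]
grip_width: 0.085
```

```bash
python3 -c "
from h import *
to((.553,-.018,.165))"
```

```text
t 15.0 tcp [ 0.5521 -0.0184  0.2297] jaw deg -9.3 travel [ 0.0647  0.0008 -0.0006] q [-0.72  0.31  0.84  1.79 -0.25  1.15  0.03] F [0.2 1.1 0.5] T [-0.06 -0.02 -0.02] 0.08497330365352788
```

>>> {"method": "jog_arm", "body": {
  "series": [
    {"claw":0.085,"travel":[0.03,0.001,0],"turn":0},
    {"claw":0.085,"travel":[0.05,0.001,0],"turn":0},
    {"claw":0.085,"travel":[0.06,0.001,0],"turn":0},
    {"claw":0.085,"travel":[0.06,0.001,0],"turn":0},
    {"claw":0.03,"travel":[0.06,0.001,0],"turn":0},
    {"claw":0.03,"travel":[0.06,0.001,0],"turn":0},
    {"claw":0.03,"travel":[0.06,0.001,0],"turn":0},
    {"claw":0.03,"travel":[0.06,0.001,0],"turn":0},
    {"claw":0.03,"travel":[0.06,0.001,0],"turn":0}
  ],
  "squeeze": 50
}}

```text
t: 15.9
tcp_pos: [0.5541, -0.0177, 0.1705]
eef_rot: [1.941, 1.568, 0.208]
contact_force: [-0.1, -0.2, 5.7]
grip_width: 0.0385
```

```bash
python3 -c "
from h import *
to((.553,-.018,.165))"
```

```text
t 15.9 tcp [ 0.5541 -0.0177  0.1705] jaw deg -9.3 travel [ 0.0055 -0.0011  0.0005] q [-0.68  0.38  0.81  1.86 -0.32  1.04  0.09] F [-0.1 -0.2  5.7] T [-0.03  0.12  0.04] 0.03847232447019482
```

>>> {"method": "jog_arm", "body": {
  "series": [
    {"claw":0.03,"travel":[-0.01,0,0],"turn":0},
    {"claw":0.03,"travel":[-0.025,0,0],"turn":0},
    {"claw":0.03,"travel":[-0.045,0,0],"turn":0},
    {"claw":0.03,"travel":[-0.065,0,0],"turn":0},
    {"claw":0.03,"travel":[-0.085,0,0],"turn":0},
    {"claw":0.03,"travel":[-0.105,0,0],"turn":0},
    {"claw":0.03,"travel":[-0.125,0,0],"turn":0},
    {"claw":0.03,"travel":[-0.125,0,0],"turn":0}
  ]
}}

```text
t: 16.7
tcp_pos: [0.5546, -0.0182, 0.2974]
eef_rot: [1.876, 1.565, 0.143]
contact_force: [0.1, -0.8, -4.2]
grip_width: 0.0384
```

```bash
python3 -c "
from h import *
to((.56,.13,.30))
shot('scene','s4.png',(250,140,430,290),4)
for r in ctrl.pinpoint('bottle','scene')[:3]: print(np.round(r['xyz'],3),r['score'])"
```

```text
t 16.7 tcp [ 0.5546 -0.0182  0.2974] jaw deg -9.3 travel [-0.0025 -0.0186 -0.1471] q [-0.76  0.25  0.87  1.7  -0.2   1.28 -0.01] F [ 0.1 -0.8 -4.2] T [-0.15 -0.11 -0.  ] 0.03838915396610339
[ 0.397 -0.086  0.001] 0.84
[ 0.553 -0.017  0.127] 0.68
[ 0.54  -0.127  0.002] 0.64
```

View pics/s4.png

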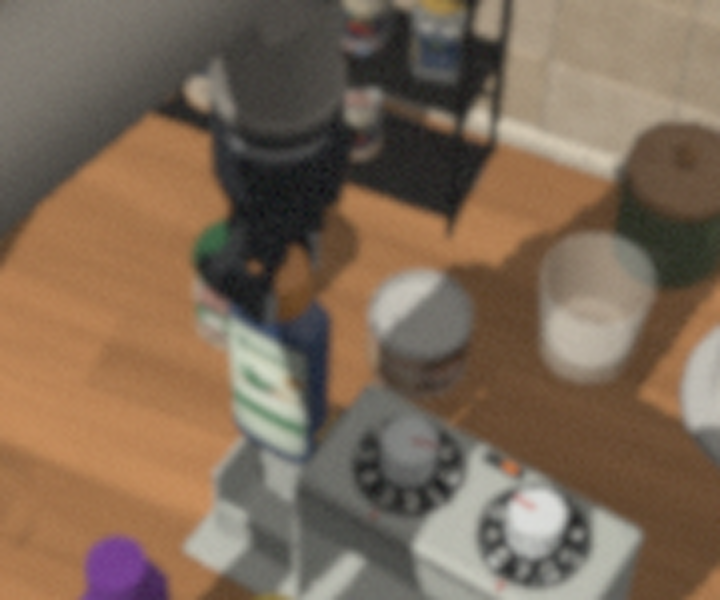

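The bottle hangs upright above the well at s4 px (280,380), and the orange tab sits at the right end of its slot (510,466), so the bolt is back. I'll carry it left now.

>>> {"method": "jog_arm", "body": {
  "series": [
    {"claw":0.03,"travel":[0,-0.002,-0.02],"turn":0},
    {"claw":0.03,"travel":[0,-0.006,-0.045],"turn":0},
    {"claw":0.03,"travel":[0,-0.01,-0.075],"turn":0},
    {"claw":0.03,"travel":[0,-0.013,-0.105],"turn":0},
    {"claw":0.03,"travel":[0,-0.016,-0.13],"turn":0},
    {"claw":0.03,"travel":[0,-0.018,-0.147],"turn":0},
    {"claw":0.03,"travel":[0,-0.018,-0.147],"turn":0},
    {"claw":0.03,"travel":[0,-0.018,-0.147],"turn":0},
    {"claw":0.03,"travel":[0.03,-0.018,-0.147],"turn":0},
    {"claw":0.03,"travel":[0.06,-0.018,-0.147],"turn":0}
  ]
}}

```text
t: 17.8
tcp_pos: [0.5599, 0.1275, 0.2346]
eef_rot: [1.744, 1.568, 0.008]
contact_force: [-0.0, 0.5, -4.4]
grip_width: 0.038
```

>>> {"method": "jog_arm", "body": {
  "series": [
    {"claw":0.03,"travel":[0.02,0,0],"turn":0},
    {"claw":0.03,"travel":[0.035,0,0],"turn":0},
    {"claw":0.03,"travel":[0.045,0,0],"turn":0},
    {"claw":0.03,"travel":[0.045,0,0],"turn":0},
    {"claw":0.03,"travel":[0.045,0,0],"turn":0}
  ]
}}

```text
t: 18.3
tcp_pos: [0.5598, 0.1299, 0.1901]
eef_rot: [1.901, 1.569, 0.167]
contact_force: [0.5, 0.9, -3.2]
grip_width: 0.0387
```

```bash
python3 -c "
from h import *
to((.56,.13,.1665))
for n in('top','scene'):
  ctrl.read_camera(n)
  for r in ctrl.pinpoint('bottle',n)[:3]: print(np.round(r['xyz'],3),r['score'])"
```

```text
t 18.3 tcp [0.5598 0.1299 0.1901] jaw deg -9.3 travel [ 0.0236  0.0002 -0.0001] q [-0.9   0.39  0.76  1.79 -0.3   1.09 -0.19] F [ 0.5  0.9 -3.2] T [-0.03 -0.06  0.05] 0.03873992122541616
[0.395 0.02  0.   ] 0.96
[ 0.398 -0.083  0.001] 0.66
[0.56  0.131 0.021] 0.62
[ 0.396 -0.086 -0.001] 0.81
[ 0.396  0.021 -0.   ] 0.78
[0.557 0.13  0.024] 0.64
```

>>> {"method": "jog_arm", "body": {
  "series": [
    {"claw":0.03,"travel":[0.008,0,0],"turn":0},
    {"claw":0.03,"travel":[0.014,0,0],"turn":0},
    {"claw":0.03,"travel":[0.019,0,0],"turn":0},
    {"claw":0.03,"travel":[0.022,0,0],"turn":0},
    {"claw":0.03,"travel":[0.024,0,0],"turn":0},
    {"claw":0.03,"travel":[0.024,0,0],"turn":0},
    {"claw":0.03,"travel":[0.024,0,0],"turn":0}
  ]
}}

```text
t: 19.2
tcp_pos: [0.559, 0.1302, 0.1666]
eef_rot: [-2.408, 1.57, 2.142]
contact_force: [-3.4, -0.2, 5.6]
grip_width: 0.0388
```

```bash
python3 -c "
from h import *
to((.56,.13,.1665))"
```

```text
t 19.2 tcp [0.559  0.1302 0.1666] jaw deg -9.3 travel [0.0001 0.001  0.0001] q [-0.88  0.41  0.75  1.81 -0.32  1.05 -0.17] F [-3.4 -0.2  5.6] T [-0.06  1.01  0.03] 0.0387924880448192
```

The force has gone from -4 to +5.6 N, so the bottle is standing on the worktop. Next I release it and retreat straight up.

>>> {"method": "jog_arm", "body": {
  "series": [
    {"claw":0.05,"travel":[0,0,0],"turn":0},
    {"claw":0.085,"travel":[0,0,0],"turn":0},
    {"claw":0.085,"travel":[0,0,0],"turn":0},
    {"claw":0.085,"travel":[0,0,0],"turn":0},
    {"claw":0.085,"travel":[0,0,0],"turn":0},
    {"claw":0.085,"travel":[-0.03,0,0],"turn":0},
    {"claw":0.085,"travel":[-0.07,0,0],"turn":0},
    {"claw":0.085,"travel":[-0.11,0,0],"turn":0},
    {"claw":0.085,"travel":[-0.12,0,0],"turn":0},
    {"claw":0.085,"travel":[-0.12,0,0],"turn":0}
  ]
}}

```text
t: 20.2
tcp_pos: [0.5602, 0.1304, 0.2871]
eef_rot: [2.19, 1.567, 0.457]
contact_force: [0.0, -0.8, -0.4]
grip_width: 0.0851
```

```bash
python3 -c "
from h import *
to((.56,.13,.29))
shot('scene','s5.png',(200,130,500,355),2.6)
for r in ctrl.pinpoint('bottle','scene')[:3]: print(np.round(r['xyz'],3),r['score'])
for t in('jar','tin','mug','board','bolt_nose'): print(t,[np.round(r['xyz'],3).tolist() for r in ctrl.pinpoint(t,'scene')[:1]])"
```

```text
t 20.2 tcp [0.5602 0.1304 0.2871] jaw deg -9.3 travel [-0.0029 -0.0001  0.0004] q [-0.94  0.3   0.81  1.66 -0.22  1.27 -0.25] F [ 0.  -0.8 -0.4] T [ 0.03  0.   -0.01] 0.08510040253973283
[ 0.557  0.132 -0.002] 0.95
[ 0.394 -0.087 -0.002] 0.9
[0.396 0.02  0.   ] 0.9
jar [[0.708, 0.089, -0.001]]
tin [[0.728, -0.046, 0.0]]
mug [[0.516, -0.436, 0.002]]
board [[0.715, 0.417, -0.003]]
bolt_nose [[0.539, -0.127, -0.001]]
```

View pics/s5.png

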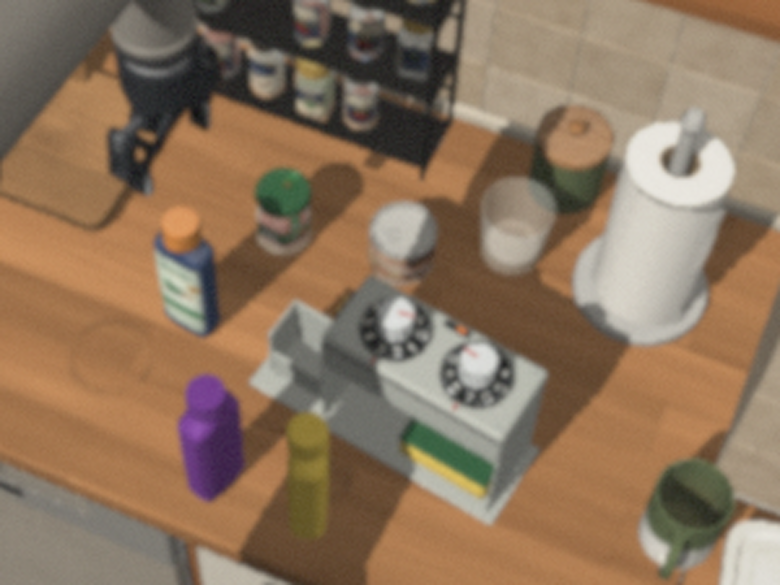

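The blue bottle stands upright on the bare worktop at s5 px (187,275). The gripper is clear, the orange tab is at the right end of its slot, and all bystanders are in place. I'm handing the job in.

```bash
python3 -c "
from h import *
print(ctrl.sign_off())"
```

```text
the job is handed in; nothing more can be done
None
```

The bottle is out of the holder, standing upright on the bare worktop to its left, and I handed the job in at about 20 s of the 67 s allowed.

- **Lock:** I turned the left dial about 158° clockwise from about 7.4, and it read about 3.0. I then turned the right dial counter-clockwise from about 3.9 until the bolt snapped back, at about 7.4.
- **Bottle:** I gripped it by the cap, pulled it straight up, carried it left and set it down about 0.25 m left of the holder's middle.

Last checks:
- **Bolt:** The nose had moved back about 12.6 mm when I measured it after the snap. In the final picture the orange tab is still at the right end of its slot.
- **Bottle pose:** It measured (0.557, 0.132, -0.002) m, upright in the picture and released. The gripper was clear above it, with the contact force near zero.
- **Bystanders:** Mug, jar, tin and board were all within about 7 mm of their first measured positions.
- **Disagreed or failed:** The final network fix for the bolt nose was wrong (it landed on the holder's middle), so for that check I relied on the tab. My script for finding the tab by colour gave nothing usable.

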